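# Feel a filed bracelet blank for burrs

### The job

The curved brass bracelet blank on its sprung rest has just been filed; feel it for burrs. With closed fingertips stroke along the middle of its top face in one pass, from the end with the round eye over all seven scribed lines to the one next to the square-cut end, keeping a light touch on it between the first line and the last so that it gives a few millimetres on its springs but is never pushed down to its stop, then lift clear. Do not lift the blank, and leave the loose loupe, tweezers and small plaster mould where they are.

Things in the scene. Friction and masses are not known exactly. Their poses are not given: they have to be found in the camera images.
- rest: Sprung rest, fixed to the bench, turned any way round: dark steel plate 64 x 150 x 12 mm with two sprung posts that carry the blank, a bow of flat brass 16 mm wide, 5 mm thick, its level top 51 mm above the bench. Origin: centre of the plate's underside, y along the plate, z up. The blank bulges to +x; its +y end has a round eye (flush disc 28 mm across, dark hole mark), its -y end is cut square.
- blank (a joint): How far the blank is pressed down from rest, m: 0 untouched, 0.014 at its hard stop, negative if lifted. The whole blank moves straight down and stays level wherever it is pressed; springs 0.8 N per mm (about 3 N at 4 mm, 11 N at the stop), and it comes back to 0 when let go.
- line0 (a point): Middle of scribed line 1 of 7 on the blank's top face, the one nearest the round eye (17 mm from the middle of the eye). All seven lines are thin dark strokes 15 mm long across the blank, 31 mm apart along it; the points' axes are parallel to those of the rest.
- line1 (a point): Middle of scribed line 2 of 7 on the blank's top face.
- line2 (a point): Middle of scribed line 3 of 7 on the blank's top face.
- line3 (a point): Middle of scribed line 4 of 7, on the blank's top face half way along it. The middle line of the whole blank is an arc of radius 110 mm about x = -90 mm, y = 0 in the rest's frame, through all seven line middles, which lie 16 degrees apart (from +48 to -48 degrees off the rest's x axis).
- line4 (a point): Middle of scribed line 5 of 7 on the blank's top face.
- line5 (a point): Middle of scribed line 6 of 7 on the blank's top face.
- line6 (a point): Middle of scribed line 7 of 7 on the blank's top face, the last, 12 mm from the square-cut end.
- loupe: Loose black eye loupe, a round barrel 35 mm across and 26 mm high, standing on the bench left of the rest. Origin at the centre of its underside.
- tweezers: Loose steel tweezers, 13 x 130 x 8 mm, lying flat on the bench left of the rest; origin at the centre of the underside, y along them.
- small_mould: Loose small grey plaster mould, 43 x 38 x 13 mm, on the bench right of the rest; origin at the centre of its underside.

How it is judged:
By the outcome, as a careful person would: the job done as asked, in the order asked, and still so for the second after the job is handed in, with the robot touching nothing.
It also fails if it takes over 50 s, if anything falls off the work surface, if the arm or the gripper's body presses on something with over 40 N, if the wrist force passes 120 N, or if a joint passes its speed limit or range.

### The arm

A 7-joint arm with a two-finger parallel gripper is mounted at the origin on a cart in front of the work surface, level with it; the furniture and walls round the work are solid. World frame = base frame: x ahead of the robot, y to its left, z up, the work surface at z = 0. Lengths are in m, angles in rad, forces in N, time in s.
With the tool pointing down it reaches from about 0.4 to 0.85 m from the base axis. Payload 4.5 kg.
Tool frame: the origin (TCP) lies at the very end of the fingers, on their centre line; the grasp point (between the pads) lies 19 mm behind it; z points along the fingers, x is the direction in which the jaws open and shut, and the axes are right-handed (so a half turn about z gives the same grasp; the last joint's range is limited). The gripper opens to 88 mm and grips with 3 to 60 N. Pads are 18 mm wide; open, the fingers measure 123 mm over their backs; the gripper's body (75 mm by 187 mm) begins 45 mm behind the grasp point.
Start: joints at [-1.164, 0.689, -0.195, 1.565, 0.157, 0.902, -0.215], TCP at [0.228, 0.582, 0.239] pointing down, gripper open.
Joint ranges: [-3.01, 3.01], [-0.46, 2.08], [-1.47, 1.51], [0.13, 2.56], [-1, 4.14], [0.04, 2.09], [-2.66, 2.66]. Speed limits (rad/s): [2.57, 2.57, 3.14, 3.14, 3.14, 3.14, 3.14].

### API

Orientations are given as a unit quaternion [x, y, z, w].
In Python, from plant import * gives the robot as it stands.
- The arm moves only by the tool apply_moves, never from a script. Its argument "series" is a list of rows, each an object of numbers: "x", "y", "z": the shift along the tool's x, y, z in units of 80 cm (1.0 is 80 cm); "wx", "wy", "wz": the turn, a rotation vector about the tool's x, y, z in units of pi rad (1.0 is pi rad); "fingers": the opening, from -1 (shut) to 1 (fully open), so that 0 is half open. In form: [{"x": .., "y": .., "z": .., "wx": .., "wy": .., "wz": .., "fingers": ..}, ...]. A call has 1 to 8 rows; each row shifts and turns the pose as measured when the row begins, along the tool's axes as they then stand; what a row does not reach is not made up. A row lasts 1/8 s, in which the tool goes at most 62.5 mm and 10.7 degrees, less where a joint would pass 70% of its speed; a pose out of reach is approached as far as the arm can. A call with a number of a shift or a turn outside -1 to 1 is refused whole. A call with a gripper value outside its range is refused whole. The fingers move at their own pace and stop on an object; "force" is the grip in N (left out, the last holds). Time passes only in rows, so rows that do not move let the fingers close. It gives the time, the measured TCP pose, the force and the opening at its end, in the units of the state.
- get_state(): the state, without advancing time (a new reading comes with each control period).
- snapshot(name): name is "side" or "top" or "wrist"; returns (picture, depth): 480x640x3 uint8, red, green, blue; 480x640 float32, m along the optical axis (not along the pixel's ray), 0 where there is no reading.
- camera_model(name): a dict with "camera_matrix" (3x3 intrinsics, pixels), "dist_coeffs" ([k1, k2, p1, p2, k3] as OpenCV has them; the pictures are not rectified), "world_from_camera" (4x4, takes a point from camera to world coordinates). Camera axes: x right, y up, looking along -z (the intrinsics and any distortion apply to the point x, -y, -z); pixel columns grow to the right and rows downward; lengths in m; the calibration is good to about 2 mm. A picture is of the moment at which its call begins: read the wrist's pose just before it. camera_model takes no time and is no camera call; for the wrist camera it gives the pose at the moment of the call.
- finish_job(): hands the job in, once; it reports no verdict.
The state is a dict: "clock": time; "q": joint angles; "qd": joint speeds; "joint_torque": joint torques, N m; "tool_pos": TCP position; "eef_rot": TCP orientation; "contact_force": force on the tool from outside, world axes, zero at the start; "moment": the same for the moment, N m; "opening": opening from 0.0 (shut) to 1.0 (fully open).
Only numpy, scipy, OpenCV 4.12 (cv2) and the standard library are available. Lean on these libraries where they do the work, as an engineer would, in place of code of your own. Each camera call takes 0.05 s, during which the arm holds its last target. There are 200 camera calls.

## Working session

There is one attempt and no reset: what is moved stays moved. The work goes in short steps, Python scripts to look and compute and a tool call to move; the robot and the scene stay as the last step left them, time stands still between calls to the robot, and variables do not carry over. Pictures are saved under pics/ and viewed, about 8 in all and at most 12, crops included, and the job is handed in when it is done.

Besides the shell and the picture viewer there is one more tool, called after "Call:" by a JSON object that holds its "method" and its "body". apply_moves: Moves the arm, as the interface text tells. Its arguments: {"type":"object","properties":{"series":{"type":"array","items":{"type":"object","properties":{"x":{"type":"number"},"y":{"type":"number"},"z":{"type":"number"},"wx":{"type":"number"},"wy":{"type":"number"},"wz":{"type":"number"},"fingers":{"type":"number"}}}},"force":{"type":"number"}},"required":["series"]}

```bash
ls; mkdir -p pics
python3 - <<'E'
from plant import *
import cv2,numpy as np
s=get_state();print(s)
for n in("top","side"):
    p,d=snapshot(n);cv2.imwrite(f"pics/{n}0.png",p[...,::-1]);np.savez(f"{n}0.npz",p=p,d=d)
    print(camera_model(n))
E
```

```text
pics
{'clock': 0.0, 'q': array([-1.16417126,  0.68999446, -0.19450811,  1.56633652,  0.1573008 ,
        0.90248684, -0.21506784]), 'qd': array([ 0.00079774, -0.00149581, -0.0006895 ,  0.0001076 , -0.00390178,
       -0.00012633, -0.00029147]), 'joint_torque': array([-6.59283069e-04, -5.27554786e+01, -1.26711063e+00, -1.53429866e+01,
       -5.26050688e-02,  6.48930567e-03,  1.95938105e-04]), 'tool_pos': array([0.22747499, 0.58145998, 0.23790534]), 'eef_rot': array([ 8.25876137e-01,  5.63850836e-01, -7.17334080e-04,  5.71118966e-04]), 'contact_force': array([-0.6924426 , -0.69752375,  0.44549065]), 'moment': array([0.02915093, 0.06961741, 0.00042223]), 'opening': 1.002678413234372}
{'camera_matrix': array([[505.68214019,   0.        , 316.29031981],
       [  0.        , 505.68214019, 234.03938573],
       [  0.        ,   0.        ,   1.        ]]), 'dist_coeffs': array([0.03073651, 0.        , 0.        , 0.        , 0.        ]), 'world_from_camera': array([[ 2.66729520e-02,  9.91451204e-01, -1.27722601e-01,
         4.07634568e-01],
       [-9.99634750e-01,  2.70100357e-02,  9.07613107e-04,
        -1.61041976e-01],
       [ 4.34964612e-03,  1.27651742e-01,  9.91809515e-01,
         1.13374834e+00],
       [ 0.00000000e+00,  0.00000000e+00,  0.00000000e+00,
         1.00000000e+00]])}
{'camera_matrix': array([[465.98847912,   0.        , 311.39049711],
       [  0.        , 465.98847912, 243.22635253],
       [  0.        ,   0.        ,   1.        ]]), 'dist_coeffs': array([0.0017777, 0.       , 0.       , 0.       , 0.       ]), 'world_from_camera': array([[-0.87827175,  0.30550412, -0.36783959,  0.21756589],
       [-0.47813669, -0.56899791,  0.66904909,  0.39629942],
       [-0.00490271,  0.76348452,  0.64580752,  0.64103674],
       [ 0.        ,  0.        ,  0.        ,  1.        ]])}
```

View pics/top0.png

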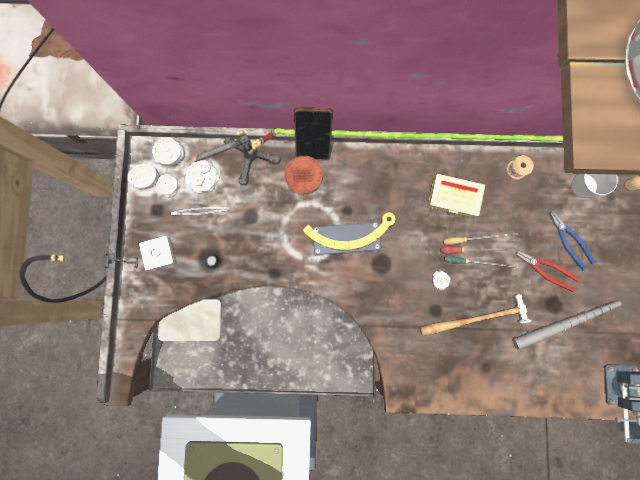

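View pics/side0.png

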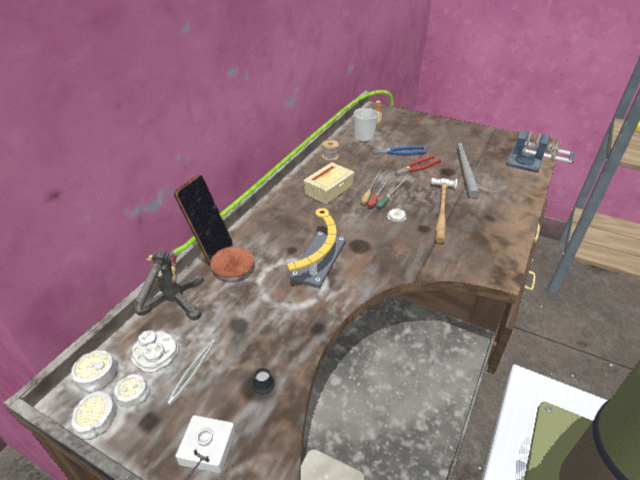

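The top view shows the bow with its eye at about (389,219) and square end at about (307,233), bulging toward the robot. The side view shows the same, and nothing tall stands near it except the phone and the red disc.

```bash
cat > h.py <<'E'
import numpy as np,cv2
from scipy.optimize import least_squares
def rays(uv,cm):
    T=cm["world_from_camera"];n=cv2.undistortPoints(np.float64(uv).reshape(-1,1,2),cm["camera_matrix"],cm["dist_coeffs"])[:,0]
    return T[:3,3],np.c_[n[:,0],-n[:,1],-np.ones(len(n))]@T[:3,:3].T
def onplane(uv,cm,z):
    o,r=rays(uv,cm);return o+r*((z-o[2])/r[:,2])[:,None]
def ymask(p,lo=(18,110,110),hi=(34,255,255)):
    m=cv2.inRange(cv2.cvtColor(p,cv2.COLOR_RGB2HSV),lo,hi)
    m=cv2.morphologyEx(m,cv2.MORPH_CLOSE,np.ones((5,5)))
    return m
def pick(m,near):
    n,l,s,c=cv2.connectedComponentsWithStats(m)
    ok=[i for i in range(1,n) if s[i,4]>150]
    i=min(ok,key=lambda i:np.hypot(*(c[i]-near)))
    return l==i
def fitarc(P):
    f=lambda q:np.hypot(P[:,0]-q[0],P[:,1]-q[1])-.11
    m=P.mean(0)
    return least_squares(f,[m[0]+.09,m[1]],loss="soft_l1",f_scale=.004)
E
python3 - <<'E'
from plant import *
from h import *
for n,near in(("top",(345,238)),("side",(320,245))):
    z=np.load(n+"0.npz");p,d=z["p"],z["d"];cm=camera_model(n)
    m=pick(ymask(p),np.array(near));v,u=np.nonzero(m);uv=np.c_[u,v]
    P=onplane(uv,cm,.051)
    r=fitarc(P);c=r.x
    a=np.unwrap(np.arctan2(P[:,1]-c[1],P[:,0]-c[0])%(2*np.pi))
    print(n,len(u),u.min(),u.max(),v.min(),v.max(),"c",c,"ang",np.degrees([a.min(),a.max()]))
    T=cm["world_from_camera"]
    D=d[m];o,rr=rays(uv,cm);print("depth z",np.percentile((o+rr*D[:,None])[:,2],[10,50,90]))
print(camera_model("wrist")["world_from_camera"])
E
```

```text
Traceback (most recent call last):
  File "h.py", line 15, in pick
    i=min(ok,key=lambda i:np.hypot(*(c[i]-near)))
ValueError: min() iterable argument is empty
```

Run:
```python
import numpy as np,cv2
for n,pts in(("top",[(350,244),(325,239),(384,221)]),("side",[(325,230),(300,266),(318,212)])):
    p=np.load(n+"0.npz")["p"];h=cv2.cvtColor(p,cv2.COLOR_RGB2HSV)
    for u,v in pts: print(n,h[v-1:v+2,u].tolist())
```

```text
top [[30, 97, 247], [30, 95, 247], [30, 95, 247]]
top [[30, 90, 247], [30, 95, 247], [30, 95, 247]]
top [[30, 80, 247], [30, 66, 247], [30, 80, 247]]
side [[15, 56, 73], [5, 45, 68], [20, 22, 71]]
side [[24, 147, 255], [23, 156, 245], [22, 155, 197]]
side [[24, 144, 255], [24, 141, 255], [25, 136, 255]]
```

```bash
sed -i 's/lo=(18,110,110),hi=(34,255,255)/lo=(18,55,150),hi=(34,255,255)/' h.py
python3 - <<'E'
from plant import *
from h import *
for n,near in(("top",(345,238)),("side",(320,245))):
    z=np.load(n+"0.npz");p,d=z["p"],z["d"];cm=camera_model(n)
    m=pick(ymask(p),np.array(near));v,u=np.nonzero(m);uv=np.c_[u,v]
    P=onplane(uv,cm,.051)
    r=fitarc(P);c=r.x
    a=np.unwrap(np.arctan2(P[:,1]-c[1],P[:,0]-c[0])%(2*np.pi))
    print(n,len(u),u.min(),u.max(),v.min(),v.max(),"c",c,"ang",np.degrees([a.min(),a.max()]))
    D=d[m];o,rr=rays(uv,cm);print("depth z",np.percentile((o+rr*D[:,None])[:,2],[10,50,90]))
s=camera_model("wrist");print(s["world_from_camera"],s["camera_matrix"])
E
```

```text
top 941 303 395 212 249 c [ 0.63450531 -0.21951968] ang [131.15675227 250.70859896]
depth z [0.01228487 0.05016283 0.05325465]
side 2206 287 354 155 271 c [ 0.62953301 -0.30721175] ang [111.04296123 297.04524907]
depth z [0.00510626 0.03871256 0.05095107]
[[ 0.363693   -0.8904994  -0.27338292  0.15649078]
 [ 0.93151825  0.34733886  0.10784003  0.60945457]
 [-0.00107497 -0.29388184  0.95584115  0.38401973]
 [ 0.          0.          0.          1.        ]] [[351.30044681   0.         317.35763853]
 [  0.         351.30044681 247.67187345]
 [  0.           0.           1.        ]]
```

Call:
{"method": "apply_moves", "body": {"series": [{"x": -0.052,"y": 0.052,"z": -0.01,"fingers": -1},{"x": -0.052,"y": 0.052,"z": -0.01,"fingers": -1},{"x": -0.052,"y": 0.052,"z": -0.01,"fingers": -1},{"x": -0.052,"y": 0.052,"z": -0.01,"fingers": -1},{"x": -0.052,"y": 0.052,"z": -0.01,"fingers": -1},{"x": -0.052,"y": 0.052,"z": -0.01,"fingers": -1},{"x": -0.052,"y": 0.052,"z": -0.01,"fingers": -1},{"x": -0.052,"y": 0.052,"z": -0.01,"fingers": -1}], "force": 20}}

```text
schema error: expected keys x, y, z, wx, wy, wz, fingers
```

Call:
{"method": "apply_moves", "body": {"series": [{"x": -0.052,"y": 0.052,"z": -0.01,"wx": 0,"wy": 0,"wz": 0,"fingers": -1},{"x": -0.052,"y": 0.052,"z": -0.01,"wx": 0,"wy": 0,"wz": 0,"fingers": -1},{"x": -0.052,"y": 0.052,"z": -0.01,"wx": 0,"wy": 0,"wz": 0,"fingers": -1},{"x": -0.052,"y": 0.052,"z": -0.01,"wx": 0,"wy": 0,"wz": 0,"fingers": -1},{"x": -0.052,"y": 0.052,"z": -0.01,"wx": 0,"wy": 0,"wz": 0,"fingers": -1},{"x": -0.052,"y": 0.052,"z": -0.01,"wx": 0,"wy": 0,"wz": 0,"fingers": -1},{"x": -0.052,"y": 0.052,"z": -0.01,"wx": 0,"wy": 0,"wz": 0,"fingers": -1},{"x": -0.052,"y": 0.052,"z": -0.01,"wx": 0,"wy": 0,"wz": 0,"fingers": -1}], "force": 20}}

```text
clock: 1.1
tool_pos: [0.4196, 0.1414, 0.3007]
eef_rot: [0.823, 0.568, -0.002, -0.0]
contact_force: [1.1, -0.3, 0.5]
opening: 0.116
```

Call:
{"method": "apply_moves", "body": {"series": [{"x": -0.068,"y": 0.032,"z": 0,"wx": 0,"wy": 0,"wz": 0,"fingers": -1},{"x": -0.068,"y": 0.032,"z": 0,"wx": 0,"wy": 0,"wz": 0,"fingers": -1},{"x": -0.068,"y": 0.032,"z": 0,"wx": 0,"wy": 0,"wz": 0,"fingers": -1},{"x": -0.068,"y": 0.032,"z": 0,"wx": 0,"wy": 0,"wz": 0,"fingers": -1},{"x": -0.068,"y": 0.032,"z": 0,"wx": 0,"wy": 0,"wz": 0,"fingers": -1},{"x": -0.068,"y": 0.032,"z": 0,"wx": 0,"wy": 0,"wz": 0,"fingers": -1},{"x": 0,"y": 0,"z": 0,"wx": 0,"wy": 0,"wz": 0,"fingers": -1},{"x": 0,"y": 0,"z": 0,"wx": 0,"wy": 0,"wz": 0,"fingers": -1}]}}

```text
clock: 2.1
tool_pos: [0.4467, -0.2344, 0.3004]
eef_rot: [0.826, 0.564, -0.002, 0.0]
contact_force: [-0.0, 0.2, 0.5]
opening: 0.006
```

Run:
```python
from plant import *
from h import *
s=get_state();print(s["q"].round(2),s["tool_pos"],s["contact_force"])
cm=camera_model("wrist");p,d=snapshot("wrist");cv2.imwrite("pics/w1.png",p[...,::-1]);np.savez("w1.npz",p=p,d=d,**cm)
```

```text
[ 0.51  0.45 -0.18  1.84  0.11  0.86  1.47] [ 0.44672728 -0.2344058   0.30039835] [-0.00734301  0.20062071  0.53108481]
```

View pics/w1.png

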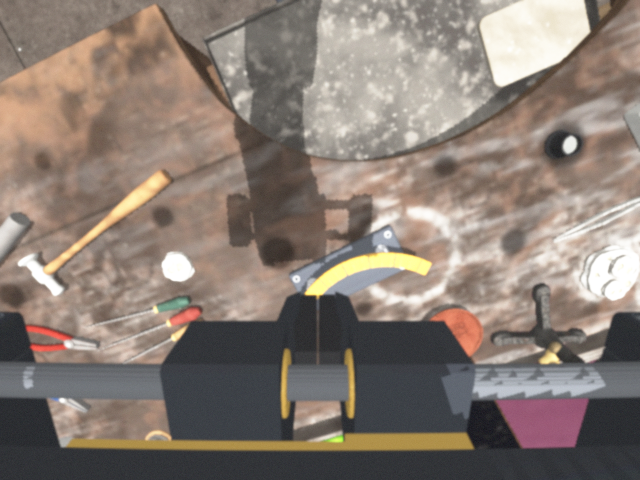

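The wrist view shows the blank's square end at about (428,267). Its eye end is hidden behind the fingers at about (315,300), so I'm moving ahead to clear the view.

Call:
{"method": "apply_moves", "body": {"series": [{"x": 0,"y": 0.07,"z": 0.02,"wx": 0,"wy": 0,"wz": 0,"fingers": -1},{"x": 0,"y": 0.07,"z": 0.02,"wx": 0,"wy": 0,"wz": 0,"fingers": -1},{"x": 0,"y": 0.03,"z": 0.02,"wx": 0,"wy": 0,"wz": 0,"fingers": -1},{"x": 0,"y": 0,"z": 0,"wx": 0,"wy": 0,"wz": 0,"fingers": -1}]}}

```text
clock: 2.65
tool_pos: [0.5766, -0.2759, 0.2506]
eef_rot: [0.822, 0.569, -0.002, -0.002]
contact_force: [-0.9, 0.3, 0.1]
opening: 0.006
```

Run:
```python
from plant import *
from h import *
s=get_state();print(s["q"].round(2),s["tool_pos"],s["contact_force"])
cm=camera_model("wrist");p,d=snapshot("wrist");cv2.imwrite("pics/w2.png",p[...,::-1]);np.savez("w2.npz",p=p,d=d,**cm)
```

```text
[ 0.46  0.7  -0.17  1.5   0.13  0.96  1.47] [ 0.57662955 -0.27591795  0.25059865] [-0.86528226  0.33617887  0.05374931]
```

View pics/w2.png

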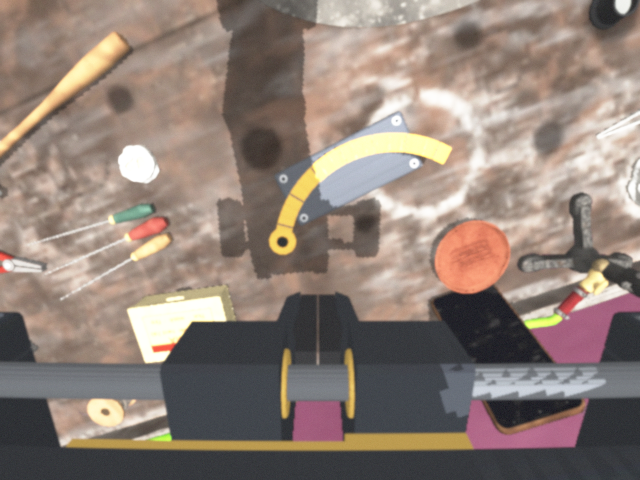

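The wrist view shows the eye's hole at about (283,241) and the square end at about (448,153), with the whole bow visible.

Run:
```python
from plant import *
from h import *
z=np.load("w2.npz");t=np.load("top0.npz")
for n,p,d,cm,near,hole in(("w",z["p"],z["d"],z,(360,165),(283,241)),("top",t["p"],t["d"],camera_model("top"),(345,238),(389,219))):
    m=pick(ymask(p),np.array(near)).astype(np.uint8)
    ct=max(cv2.findContours(m,cv2.RETR_EXTERNAL,2)[0],key=cv2.contourArea);f=np.zeros_like(m);cv2.drawContours(f,[ct],0,1,-1)
    v,u=np.nonzero(f);uv=np.c_[u,v]
    o,rr=rays(uv,cm);Z=(o+rr*d[v,u][:,None])[:,2];k=Z>.044
    P=onplane(uv[k],cm,.051);print(n,len(k),k.sum(),"Z",np.percentile(Z[k],[10,50,90]))
    for it in range(2):
        # fit excluding eye: two-edge mid via per-angle bins
        c=fitarc(P).x if it==0 else c
        for _ in range(6):
            a=np.degrees(np.arctan2(P[:,1]-c[1],P[:,0]-c[0]))%360;r=np.hypot(P[:,0]-c[0],P[:,1]-c[1])
            b=[];W=[]
            for q in np.arange(a.min()+3,a.max()-18,3):
                s=r[(a>=q)&(a<q+3)]
                if len(s)>5:
                    R=(s.min()+s.max())/2;W.append(s.max()-s.min());A=np.radians(q+1.5);b.append(c+R*np.array([np.cos(A),np.sin(A)]))
            c=fitarc(np.array(b)).x
    h=onplane([hole],cm,.051)[0]
    print("c",c,"ang",a.min(),a.max(),"axis from ends",a.max()-64.2,a.min()+54.25,"W",np.round(W,4).mean(),"rms",np.sqrt(np.mean(fitarc(np.array(b)).fun**2)))
    e=P[a>a.max()-13].mean(0);print("eye ctr",e,"ang",np.degrees(np.arctan2(e[1]-c[1],e[0]-c[0]))%360-56.86,"hole",h, "r",np.hypot(*(h[:2]-c)))
```

```text
w 4429 4066 Z [0.05006219 0.05104729 0.05204404]
c [ 0.63455236 -0.21989355] ang 131.61601876591487 249.46086131009207 axis from ends 185.26086131009208 185.86601876591487 W 0.01583939393939394 rms 0.0002472364768507931
eye ctr [ 0.58450733 -0.31726348  0.051     ] ang 185.93828646128952 hole [ 0.58460224 -0.3164779   0.051     ] r 0.10873615172171518
top 941 820 Z [0.04787811 0.05054845 0.05357848]
c [ 0.63381819 -0.21980272] ang 131.84201232820928 250.18079354260075 axis from ends 185.98079354260074 186.09201232820928 W 0.015109090909090909 rms 0.00029455280949564793
eye ctr [ 0.58474522 -0.31806556  0.051     ] ang 186.60221802165137 hole [ 0.58420767 -0.31866661  0.051     ] r 0.11061316809584612
```

```bash
cat >> h.py <<'E'
from scipy.spatial.transform import Rotation as Ro
C=np.array([.6345,-.2198]);AX=185.8
def at(deg,z):
    a=np.radians(AX+deg);return np.r_[C+.11*np.array([np.cos(a),np.sin(a)]),z]
def rows(s,W):
    R=Ro.from_quat(s["eef_rot"]);p=s["tool_pos"]
    print("t",s["clock"],"pos",p.round(4),"F",s["contact_force"].round(2),"r-110mm",round((np.hypot(*(p[:2]-C))-.11)*1e3,2),"ang",round((np.degrees(np.arctan2(*(p[:2]-C)[::-1]))-AX)%360,2))
    print("tilt z axis",R.as_matrix()[:,2].round(4))
    for w in W: print((R.inv().apply(w-p)/.8).round(4));p=w
E
python3 - <<'E'
from plant import *
from h import *
rows(get_state(),[at(57,.09),at(57,.055),at(57,.047)])
E
```

```text
t 2.7 pos [ 0.5763 -0.2756  0.2515] F [-0.11  0.36 -0.49] r-110mm -29.34 ang 37.99
tilt z axis [-0.0044  0.001  -1.    ]
[-0.0455  0.0287  0.2018]
[0.     0.0002 0.0437]
[0.   0.   0.01]
```

Call:
{"method": "apply_moves", "body": {"series": [{"x": -0.0455,"y": 0.0287,"z": 0.02,"wx": 0,"wy": 0,"wz": 0,"fingers": -1},{"x": 0,"y": 0,"z": 0.065,"wx": 0,"wy": 0,"wz": 0,"fingers": -1},{"x": 0,"y": 0,"z": 0.065,"wx": 0,"wy": 0,"wz": 0,"fingers": -1},{"x": 0,"y": 0,"z": 0.05,"wx": 0,"wy": 0,"wz": 0,"fingers": -1},{"x": 0,"y": 0,"z": 0,"wx": 0,"wy": 0,"wz": 0,"fingers": -1}]}}

```text
clock: 3.32
tool_pos: [0.5847, -0.313, 0.0954]
eef_rot: [0.82, 0.572, 0.0, 0.0]
contact_force: [-0.3, -0.2, 0.5]
opening: 0.005
```

Run:
```python
from plant import *
from h import *
rows(get_state(),[at(57,.056),at(57,.047)])
```

```text
t 3.325 pos [ 0.5847 -0.313   0.0954] F [-0.27 -0.23  0.49] r-110mm -4.36 ang 56.08
tilt z axis [ 1.1e-03  1.0e-04 -1.0e+00]
[-0.0057  0.0014  0.0493]
[-0.     -0.      0.0112]
```

Call:
{"method": "apply_moves", "body": {"series": [{"x": -0.006,"y": 0.0014,"z": 0.02,"wx": 0,"wy": 0,"wz": 0,"fingers": -1},{"x": 0,"y": 0,"z": 0.02,"wx": 0,"wy": 0,"wz": 0,"fingers": -1},{"x": 0,"y": 0,"z": 0,"wx": 0,"wy": 0,"wz": 0,"fingers": -1}]}}

```text
clock: 3.7
tool_pos: [0.5866, -0.3187, 0.0669]
eef_rot: [0.82, 0.572, 0.002, 0.003]
contact_force: [0.0, 0.5, 0.6]
opening: 0.009
```

Run:
```python
from plant import *
from h import *
rows(get_state(),[at(57,.056),at(57,.047)])
p,d=snapshot("wrist");q,_=snapshot("side")
cv2.imwrite("pics/w3.png",np.hstack([p[100:400,150:550],cv2.resize(q[180:330,240:440],(400,300))])[...,::-1])
```

```text
t 3.7 pos [ 0.5866 -0.3187  0.0669] F [0.03 0.54 0.61] r-110mm -0.1 ang 58.34
tilt z axis [ 0.0078 -0.003  -1.    ]
[ 0.0002 -0.0033  0.0136]
[ 0.     -0.0001  0.0112]
```

View pics/w3.png

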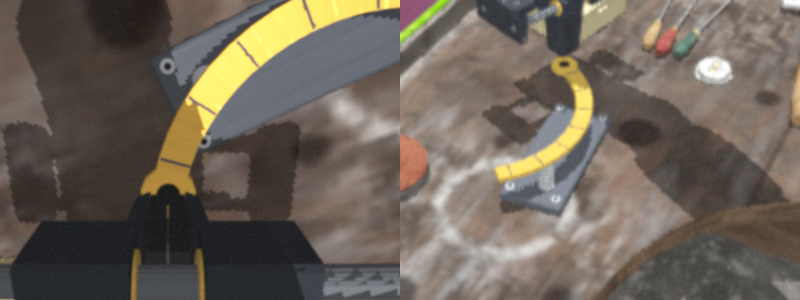

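The fingertips stand over the eye in both views. I'm lowering them to touch.

Call:
{"method": "apply_moves", "body": {"series": [{"x": 0,"y": -0.003,"z": 0.013,"wx": 0,"wy": 0,"wz": 0,"fingers": -1},{"x": 0,"y": 0,"z": 0.006,"wx": 0,"wy": 0,"wz": 0,"fingers": -1},{"x": 0,"y": 0,"z": 0.005,"wx": 0,"wy": 0,"wz": 0,"fingers": -1},{"x": 0,"y": 0,"z": 0,"wx": 0,"wy": 0,"wz": 0,"fingers": -1}]}}

```text
clock: 4.3
tool_pos: [0.5862, -0.3189, 0.0489]
eef_rot: [0.82, 0.572, 0.003, 0.006]
contact_force: [0.2, 0.3, 2.9]
opening: 0.002
```

Run:
```python
from plant import *
from h import *
for _ in range(2):rows(get_state(),[at(a,.047) for a in np.arange(54,25,-4.)])
```

```text
t 4.3 pos [ 0.5862 -0.3189  0.0489] F [0.21 0.32 2.85] r-110mm 0.19 ang 58.22
tilt z axis [ 0.012  -0.0051 -0.9999]
[ 0.0016 -0.01    0.0023]
[ 0.002  -0.0094 -0.0001]
[ 0.0026 -0.0092 -0.0001]
[ 0.0033 -0.009  -0.0001]
[ 0.0039 -0.0088 -0.0001]
[ 0.0045 -0.0085 -0.0001]
[ 0.0051 -0.0081 -0.0001]
[ 0.0056 -0.0078 -0.0001]
t 4.3 pos [ 0.5862 -0.3189  0.0489] F [0.21 0.32 2.85] r-110mm 0.19 ang 58.22
tilt z axis [ 0.012  -0.0051 -0.9999]
[ 0.0016 -0.01    0.0023]
[ 0.002  -0.0094 -0.0001]
[ 0.0026 -0.0092 -0.0001]
[ 0.0033 -0.009  -0.0001]
[ 0.0039 -0.0088 -0.0001]
[ 0.0045 -0.0085 -0.0001]
[ 0.0051 -0.0081 -0.0001]
[ 0.0056 -0.0078 -0.0001]
```

Call:
{"method": "apply_moves", "body": {"series": [{"x": 0.0016,"y": -0.01,"z": 0.001,"wx": 0.001,"wy": 0,"wz": 0,"fingers": -1},{"x": 0.002,"y": -0.0094,"z": 0.0005,"wx": 0.001,"wy": 0,"wz": 0,"fingers": -1},{"x": 0.0026,"y": -0.0092,"z": 0.0002,"wx": 0.001,"wy": 0,"wz": 0,"fingers": -1},{"x": 0.0033,"y": -0.009,"z": 0,"wx": 0.001,"wy": 0,"wz": 0,"fingers": -1}]}}

```text
clock: 4.8
tool_pos: [0.5617, -0.302, 0.0489]
eef_rot: [0.82, 0.572, 0.001, 0.003]
contact_force: [2.3, -1.4, 2.8]
opening: 0.004
```

```bash
cat > n.py <<'E'
from plant import *
from h import *
s=get_state();p=s["tool_pos"];a=(np.degrees(np.arctan2(*(p[:2]-C)[::-1]))-AX+180)%360-180
R=Ro.from_quat(s["eef_rot"]);zt=R.as_matrix()[:,2]
print("wtot",(R.inv().apply(np.cross(zt,[0,0,-1]))/np.pi).round(4))
rows(s,[at(x,.047) for x in a-4*np.arange(1,7)])
E
python3 n.py
```

```text
wtot [ 0.0022  0.0004 -0.    ]
t 4.8 pos [ 0.5617 -0.302   0.0489] F [ 2.28 -1.35  2.76] r-110mm -0.22 ang 42.68
tilt z axis [ 0.0059 -0.0037 -1.    ]
[ 0.0035 -0.0089  0.0023]
[ 0.0044 -0.0085 -0.0001]
[ 0.005  -0.0082 -0.0001]
[ 0.0055 -0.0078 -0.0001]
[ 0.0061 -0.0074 -0.0001]
[ 0.0066 -0.007  -0.0001]
```

Call:
{"method": "apply_moves", "body": {"series": [{"x": 0.0035,"y": -0.0089,"z": 0.001,"wx": 0.0006,"wy": 0,"wz": 0,"fingers": -1},{"x": 0.0044,"y": -0.0085,"z": 0.0007,"wx": 0.0006,"wy": 0,"wz": 0,"fingers": -1},{"x": 0.005,"y": -0.0082,"z": 0.0006,"wx": 0.0006,"wy": 0,"wz": 0,"fingers": -1},{"x": 0.0055,"y": -0.0078,"z": 0.0002,"wx": 0.0006,"wy": 0,"wz": 0,"fingers": -1},{"x": 0.0061,"y": -0.0074,"z": 0.0002,"wx": 0.0006,"wy": 0,"wz": 0,"fingers": -1}]}}

```text
clock: 5.42
tool_pos: [0.5367, -0.2718, 0.0472]
eef_rot: [0.821, 0.572, -0.001, 0.001]
contact_force: [1.6, -1.3, 3.6]
opening: 0.005
```

```bash
python3 n.py
```

```text
wtot [-0.0003  0.0009  0.    ]
t 5.425 pos [ 0.5367 -0.2718  0.0472] F [ 1.56 -1.28  3.61] r-110mm 0.79 ang 22.18
tilt z axis [-0.0018 -0.0025 -1.    ]
[ 0.0074 -0.0063  0.0002]
[ 0.0071 -0.0065 -0.    ]
[ 0.0075 -0.0059 -0.    ]
[ 0.0079 -0.0054 -0.    ]
[ 0.0083 -0.0048 -0.    ]
[ 0.0086 -0.0042 -0.    ]
```

Call:
{"method": "apply_moves", "body": {"series": [{"x": 0.0074,"y": -0.0062,"z": 0.0002,"wx": 0,"wy": 0,"wz": 0,"fingers": -1},{"x": 0.0073,"y": -0.0063,"z": 0.0002,"wx": 0,"wy": 0,"wz": 0,"fingers": -1},{"x": 0.0076,"y": -0.0058,"z": 0.0002,"wx": 0,"wy": 0,"wz": 0,"fingers": -1},{"x": 0.008,"y": -0.0052,"z": 0,"wx": 0,"wy": 0,"wz": 0,"fingers": -1},{"x": 0.0084,"y": -0.0046,"z": 0,"wx": 0,"wy": 0,"wz": 0,"fingers": -1}]}}

```text
clock: 6.05
tool_pos: [0.5244, -0.2332, 0.0465]
eef_rot: [0.821, 0.571, -0.003, 0.0]
contact_force: [-0.1, -2.7, 4.2]
opening: 0.007
```

```bash
python3 n.py
```

```text
wtot [-0.0008  0.0014  0.    ]
t 6.05 pos [ 0.5244 -0.2332  0.0465] F [-0.1  -2.74  4.21] r-110mm 0.95 ang 1.12
tilt z axis [-0.0039 -0.0033 -1.    ]
[ 0.0092 -0.003  -0.0006]
[ 0.0089 -0.0035 -0.    ]
[ 0.0092 -0.0028 -0.    ]
[ 0.0093 -0.0022 -0.    ]
[ 0.0095 -0.0015 -0.    ]
[ 0.0096 -0.0009 -0.    ]
```

Call:
{"method": "apply_moves", "body": {"series": [{"x": 0.0092,"y": -0.0026,"z": 0,"wx": 0,"wy": 0.0003,"wz": 0,"fingers": -1},{"x": 0.0089,"y": -0.0028,"z": 0,"wx": 0,"wy": 0.0003,"wz": 0,"fingers": -1},{"x": 0.0092,"y": -0.0022,"z": 0,"wx": 0,"wy": 0.0003,"wz": 0,"fingers": -1},{"x": 0.0093,"y": -0.0016,"z": 0,"wx": 0,"wy": 0.0003,"wz": 0,"fingers": -1},{"x": 0.0095,"y": -0.001,"z": 0,"wx": 0,"wy": 0.0003,"wz": 0,"fingers": -1}]}}

```text
clock: 6.68
tool_pos: [0.5279, -0.1932, 0.0461]
eef_rot: [0.821, 0.571, -0.002, -0.002]
contact_force: [-1.3, -3.4, 4.6]
opening: 0.007
```

```bash
python3 n.py
```

```text
wtot [-0.0019  0.0002 -0.    ]
t 6.675 pos [ 0.5279 -0.1932  0.0461] F [-1.3  -3.38  4.6 ] r-110mm -0.14 ang 340.18
tilt z axis [-0.0059  0.0016 -1.    ]
[ 0.0095 -0.0009 -0.0011]
[ 0.0096 -0.0001 -0.    ]
[ 0.0096  0.0006 -0.    ]
[ 0.0095  0.0013 -0.    ]
[ 0.0094  0.0019 -0.    ]
[ 0.0092  0.0026 -0.    ]
```

Call:
{"method": "apply_moves", "body": {"series": [{"x": 0.0095,"y": -0.0007,"z": -0.0003,"wx": -0.0004,"wy": 0,"wz": 0,"fingers": -1},{"x": 0.0096,"y": 0.0001,"z": -0.0002,"wx": -0.0004,"wy": 0,"wz": 0,"fingers": -1},{"x": 0.0096,"y": 0.0008,"z": -0.0001,"wx": -0.0004,"wy": 0,"wz": 0,"fingers": -1},{"x": 0.0095,"y": 0.0015,"z": 0,"wx": -0.0004,"wy": 0,"wz": 0,"fingers": -1},{"x": 0.0094,"y": 0.0022,"z": 0,"wx": -0.0003,"wy": 0,"wz": 0,"fingers": -1}]}}

```text
clock: 7.3
tool_pos: [0.5436, -0.1555, 0.0462]
eef_rot: [0.821, 0.571, -0.001, -0.001]
contact_force: [-1.0, -3.0, 4.3]
opening: 0.005
```

```bash
python3 n.py
```

```text
wtot [-0.001   0.0003  0.    ]
t 7.3 pos [ 0.5436 -0.1555  0.0462] F [-1.   -2.97  4.28] r-110mm 1.39 ang 318.91
tilt z axis [-3.3e-03  2.0e-04 -1.0e+00]
[ 0.0087  0.0045 -0.0011]
[ 0.009   0.0034 -0.    ]
[ 0.0087  0.004  -0.    ]
[ 0.0084  0.0046 -0.    ]
[ 0.0081  0.0052 -0.    ]
[ 0.0077  0.0058 -0.    ]
```

Call:
{"method": "apply_moves", "body": {"series": [{"x": 0.0088,"y": 0.0045,"z": -0.0002,"wx": 0,"wy": 0,"wz": 0,"fingers": -1},{"x": 0.009,"y": 0.004,"z": 0,"wx": 0,"wy": 0,"wz": 0,"fingers": -1},{"x": 0.0044,"y": 0.0021,"z": 0,"wx": 0,"wy": 0,"wz": 0,"fingers": -1}]}}

```text
clock: 7.68
tool_pos: [0.558, -0.1399, 0.0461]
eef_rot: [0.821, 0.571, -0.002, -0.002]
contact_force: [-3.4, -1.9, 4.5]
opening: 0.006
```

```bash
python3 n.py
```

```text
wtot [-0.0016  0.0003 -0.    ]
t 7.675 pos [ 0.558  -0.1399  0.0461] F [-3.42 -1.9   4.48] r-110mm 0.61 ang 307.97
tilt z axis [-5.1e-03  9.0e-04 -1.0e+00]
[ 0.0081  0.0052 -0.0012]
[ 0.0081  0.0051 -0.    ]
[ 0.0078  0.0056 -0.    ]
[ 0.0074  0.0062 -0.    ]
[ 0.0069  0.0067 -0.    ]
[ 0.0064  0.0071 -0.    ]
```

Past the last line at -52°, I'm lifting clear.

Call:
{"method": "apply_moves", "body": {"series": [{"x": 0,"y": 0,"z": -0.03,"wx": 0,"wy": 0,"wz": 0,"fingers": -1},{"x": 0,"y": 0,"z": -0.06,"wx": 0,"wy": 0,"wz": 0,"fingers": -1},{"x": 0,"y": 0,"z": -0.06,"wx": 0,"wy": 0,"wz": 0,"fingers": -1},{"x": 0,"y": 0,"z": -0.06,"wx": 0,"wy": 0,"wz": 0,"fingers": -1},{"x": 0,"y": 0,"z": 0,"wx": 0,"wy": 0,"wz": 0,"fingers": -1},{"x": 0,"y": 0,"z": 0,"wx": 0,"wy": 0,"wz": 0,"fingers": -1}]}}

```text
clock: 8.43
tool_pos: [0.5628, -0.1324, 0.2161]
eef_rot: [0.818, 0.575, 0.002, -0.005]
contact_force: [-1.0, -0.1, -1.5]
opening: 0.004
```

Run:
```python
from plant import *
from h import *
s=get_state();print(s["tool_pos"],s["contact_force"],abs(s["qd"]).max())
a=np.load("side0.npz")["p"];q,_=snapshot("side");cv2.imwrite("pics/s2.png",q[...,::-1])
for n,(u,v,w,h) in dict(loupe=(245,360,35,40),tweezers=(160,335,60,70),blank=(285,205,60,85)).items():
    print(n,np.abs(a[v:v+h,u:u+w].astype(int)-q[v:v+h,u:u+w]).mean())
```

```text
[ 0.56278213 -0.13238311  0.21608772] [-1.01780156 -0.08804777 -1.49663242] 0.02112654162060646
loupe 6.090714285714285
tweezers 7.410714285714286
blank 18.897908496732025
```

View pics/s2.png

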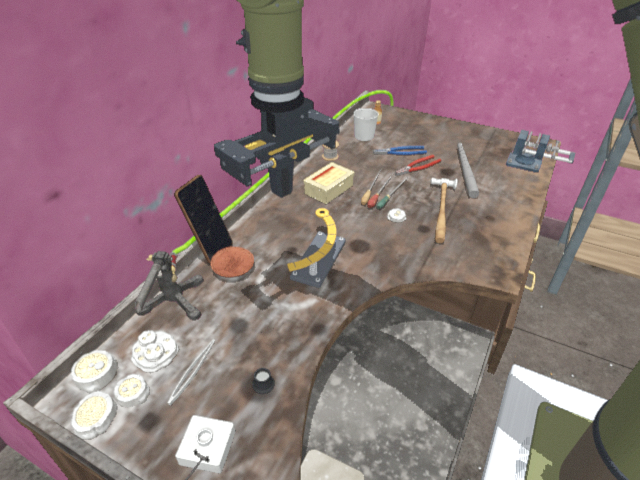

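The tool is clear and nothing has moved: loupe at (262,380), tweezers at (192,370), white mould at (397,215), blank back at its rest height.

```bash
python3 -c "
from plant import *
print(finish_job())"
```

```text
the job is handed in; nothing more can be done
None
```

I stroked the blank in one pass with closed fingertips, from the round eye over all seven lines to about 8 mm past the last one. I then lifted clear to z = 0.216 m and handed the job in at about 8.5 s on the robot's clock.

- **Depth and force:** The fingertip height read 46–49 mm against the 51 mm rest height, so the blank gave about 2–5 mm, well short of the 14 mm stop. The upward force was 2.8–4.6 N.
- **Centring:** Each measured point between the first line and the last lay within 1.4 mm of the blank's middle line. I only took readings between groups of moves, so the points in between were not checked.
- **Final picture:** In the side view the tool touches nothing, and the blank looks back at its rest height. The loupe, tweezers and small mould look unmoved. I judged this by eye, because a before-and-after pixel comparison at the blank, loupe and tweezers was spoiled at the blank by the arm's shadow.
- **Disagreements:** Early in the stroke, force and height differed by about 1 mm on how far the blank was pressed. After the lift the force reading showed about -1.5 N although the tool was clear; I took that as sensor noise or bias.

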